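# Line up the heat-load test slugs by height

### The arm

A 6-joint arm with a two-finger parallel gripper is mounted at the origin on the work surface. World frame = base frame: x ahead of the robot, y to its left, z up, the work surface at z = 0. Lengths are in mm, angles in rad, forces in N, time in s.
With the tool pointing down it reaches from about 400 to 925 mm from the base axis. Payload 12.5 kg.
Tool frame: the origin (TCP) lies at the very end of the fingers, on their centre line; the grasp point (between the pads) lies 19 mm behind it; z points along the fingers, x is the direction in which the jaws open and shut, and the axes are right-handed (so a half turn about z gives the same grasp; the last joint's range is limited). The gripper opens to 95 mm and grips with 3 to 60 N. Pads are 20 mm wide; open, the fingers measure 119 mm over their backs; the gripper's body (75 mm by 180 mm) begins 59 mm behind the grasp point.
Start: joints at [1.155, 0.491, 1.559, -0, 1.092, -0.106], TCP at [190.526, 595.27, 214.661] pointing down, gripper open.
Joint ranges: [-3.1, 3.1], [-0.84, 2.19], [0.05, 2.79], [-1.13, 4.28], [0.06, 2.93], [-2.69, 2.69]. Speed limits (rad/s): [2.22, 2.22, 2.79, 3.14, 3.14, 3.14].

### API

Orientations are given as [roll, pitch, yaw] about the fixed x, y, z axes, in that order (R = Rz(yaw) Ry(pitch) Rx(roll)).
In Python, from cell import state, viewer, ticket, look_for, regions_of gives the robot as it stands.
- The arm moves only by the shell command python3 -m inch 'ROWS'. ROWS is JSON, a list of rows, each a list of 7 numbers: the turn, a rotation vector about the world's x, y, z in degrees, then the shift along the world's x, y, z in mm, then the opening, from -1 (shut) to 1 (fully open). In form: [[rx, ry, rz, tx, ty, tz, hand], ...]. A call has 1 to 10 rows; each row shifts and turns the commanded pose from where the row before left it; what a row does not reach is not made up. A row lasts 1/10 s, in which the tool goes at most 50 mm and 8.59 degrees, less where a joint would pass 70% of its speed; a pose out of reach is approached as far as the arm can. A call with a gripper value outside its range is refused whole. The fingers move at their own pace and stop on an object; the grip force is fixed at half the most. Time passes only in rows, so rows that do not move let the fingers close. It gives the time, the measured TCP pose, the force and the opening at its end, in the units of the state.
- state(): the state, without advancing time (a new reading comes with each control period).
- viewer.read_camera(name): name is "side" or "top"; returns a dict with "color" (384x512x3 uint8, red, green, blue), "depth" (384x512 float32, mm along the optical axis (not along the pixel's ray), 0 where there is no reading), "fx", "fy", "cx", "cy" (pixels), "dist_coeffs" ([k1, k2, p1, p2, k3] as OpenCV has them; the pictures are not rectified), "position" and "orientation" of the camera in the world. Camera axes: x right, y down, z forward; pixel columns grow to the right and rows downward; lengths in mm; the calibration is good to about 2 mm. A picture is of the moment at which its call begins.
- ticket.job_done(): hands the job in, once; it reports no verdict.
Trained networks look in the newest picture that a camera, given by its name, has taken for a name from the list of things; names that differ only in an ending like _2 or _b are one class to them, and where a whole thing is asked for, a point or a joint stands for the part that bears it (a point fixed in the world has none). Each returns a list of dicts, best first, with "score" (0 to 1); they miss things now and then, are a little off and sometimes report something else, mostly with a low value. They report only what shows in the picture. A call takes as long as a camera call. They do not tell look-alikes from the thing itself.
- look_for(name, camera): "box" ([left, top, right, bottom] as shares, 0 to 1, of the picture: columns of its width, rows of its height, round what is visible of it).
- regions_of(name, camera): "pixels" (384x512 bool, what is visible of it) and "box" ([left, top, right, bottom] as shares, 0 to 1, of the picture: columns of its width, rows of its height, round what is visible of it).
The state is a dict: "t": time; "joints": joint angles; "qvel": joint speeds; "tau": joint torques, N m; "eef_pos": TCP position; "tcp_rot": TCP orientation; "ft_force": force on the tool from outside, world axes, zero at the start; "moment": the same for the moment, N m; "opening": opening from 0.0 (shut) to 1.0 (fully open).
Only numpy, scipy, OpenCV 4.12 (cv2) and the standard library are available. Lean on these libraries where they do the work, as an engineer would, in place of code of your own. Each camera call takes 0.05 s, during which the arm holds its last target. There are 200 camera calls.

### The job

Set the four loose test slugs out in the rack for the cold-stage test run, one standing upright on the middle of each seat, in order of height: the shortest on the seat next to the yellow end block, then each taller one, the tallest at the grey end. Do not knock any slug over, and leave the cold stage where it stands.

Things in the scene. Friction and masses are not known exactly. Their poses are not given: they have to be found in the camera images.
- slug_copper: Loose upright solid round test slug, copper (reddish metal), 32 mm diameter, 35 mm tall, about 250 g, with a small dark dot on its flat top. Origin at the centre of its underside, z up. Stands on the table at the start. Grip it across its diameter from above, near the top.
- slug_black: Loose upright solid round test slug, matt black plastic, 32 mm diameter, 50 mm tall, about 70 g, with a small dark dot on its flat top. Origin at the centre of its underside, z up. Stands on the table at the start. Grip it across its diameter from above, near the top.
- slug_blue: Loose upright solid round test slug, blue, 32 mm diameter, 65 mm tall, about 150 g, with a small dark dot on its flat top. Origin at the centre of its underside, z up. Stands on the table at the start. Grip it across its diameter from above, near the top.
- slug_green: Loose upright solid round test slug, green, 32 mm diameter, 80 mm tall, about 180 g, with a small dark dot on its flat top. Origin at the centre of its underside, z up. Stands on the table at the start. Grip it across its diameter from above, near the top.
- seat_0: Seat 0 of the rack: fixed flat disc, 50 mm diameter, white rim, dark centre. Its top, where a slug stands, is 13 mm above the table and 3 mm above its origin (centre of its underside). Seats 0 to 3 lie 75 mm apart in a straight line along +y of the seat frame (z up), on a fixed aluminium plate 70 x 360 mm, 10 mm high, turned up to 0.25 rad from world y.
- seat_1: Seat 1 of the rack: fixed flat disc, 50 mm diameter, white rim, dark centre. Its top, where a slug stands, is 13 mm above the table and 3 mm above its origin (centre of its underside). Seats 0 to 3 lie 75 mm apart in a straight line along +y of the seat frame (z up), on a fixed aluminium plate 70 x 360 mm, 10 mm high, turned up to 0.25 rad from world y.
- seat_2: Seat 2 of the rack: fixed flat disc, 50 mm diameter, white rim, dark centre. Its top, where a slug stands, is 13 mm above the table and 3 mm above its origin (centre of its underside). Seats 0 to 3 lie 75 mm apart in a straight line along +y of the seat frame (z up), on a fixed aluminium plate 70 x 360 mm, 10 mm high, turned up to 0.25 rad from world y.
- seat_3: Seat 3 of the rack: fixed flat disc, 50 mm diameter, white rim, dark centre. Its top, where a slug stands, is 13 mm above the table and 3 mm above its origin (centre of its underside). Seats 0 to 3 lie 75 mm apart in a straight line along +y of the seat frame (z up), on a fixed aluminium plate 70 x 360 mm, 10 mm high, turned up to 0.25 rad from world y.
- stop_yellow: Bright yellow end block fixed on the rack, 60 mm across the rack, 18 mm along it, its top 32 mm above the table; origin at the centre of its underside. It is 56.5 mm beyond the centre of the end seat, at one end of the row or the other (beside seat_0 or beside seat_3). A like block in grey is at the other end.
- cold_stage: Loose flat metal cold stage, 90 x 70 x 28 mm, 600 g, amber window and four screws on top, standing among the slugs. Origin at the centre of its underside, x along its 90 mm side. Not to be moved. A small T-shaped hose coupling (steel and brass, 56 x 36 mm, 18 mm high) also lies among the slugs, 90 mm or more from their centres; it has no part in the job.
There are look-alikes about, which are no part of the job. Of the things shaped like the slug_green, the green one is meant.

How it is judged:
By the outcome, as a careful person would: the job done as asked, in the order asked, and still so for the second after the job is handed in, with the robot touching nothing.
It also fails if it takes over 109 s, if anything falls off the work surface, if the arm or the gripper's body presses on something with over 40 N, if the wrist force passes 120 N, or if a joint passes its speed limit or range.

## Working session

There is one attempt and no reset: what is moved stays moved. The work goes in short steps, Python scripts to look and compute and a shell command to move; the robot and the scene stay as the last step left them, time stands still between calls to the robot, and variables do not carry over. Pictures are saved under pics/ and viewed, on a budget of 14 in all, crops included, one or two more only if the job needs it, and the job is handed in when it is done.

```bash
mkdir -p pics; ls; cat > h.py <<'E'
import numpy as np, cv2
from scipy.spatial.transform import Rotation as R
from cell import state, viewer, ticket, look_for, regions_of
def cam(n):
    c=viewer.read_camera(n); return c
def Rc(c):
    o=np.array(c["orientation"],float)
    return o if o.shape==(3,3) else R.from_euler('xyz',o).as_matrix()
def K(c): return np.array([[c["fx"],0,c["cx"]],[0,c["fy"],c["cy"]],[0,0,1.]])
def ray(c,uv):
    p=cv2.undistortPoints(np.array(uv,float).reshape(-1,1,2),K(c),np.array(c["dist_coeffs"],float)).reshape(-1,2)
    return np.c_[p,np.ones(len(p))]@Rc(c).T
def at_z(c,uv,z):
    d=ray(c,uv); o=np.array(c["position"]); return o+d*((z-o[2])/d[:,2])[:,None]
def cloud(c):
    v,u=np.mgrid[0:384,0:512]; d=ray(c,np.c_[u.ravel(),v.ravel()])
    return (np.array(c["position"])+d*c["depth"].reshape(-1,1)).reshape(384,512,3)
def save(c,f,box=None,s=1):
    im=c["color"][...,::-1]
    if box: im=im[box[1]:box[3],box[0]:box[2]]
    cv2.imwrite("pics/"+f,cv2.resize(im,None,fx=s,fy=s,interpolation=cv2.INTER_CUBIC))
E
python3 - <<'E'
from h import *
print(state())
for n in("top","side"):
    c=cam(n); save(c,n+"0.png",s=1.5); print(n,{k:c[k] for k in c if k not in("color","depth")})
E
```

```text
pics
{'t': 0.0, 'joints': array([ 1.15543288e+00,  4.91565925e-01,  1.55949043e+00,  1.41579432e-05,
        1.09168297e+00, -1.05622841e-01]), 'qvel': array([ 0.00032742,  0.00106448, -0.00097342,  0.00028762,  0.00217674,
        0.00026785]), 'tau': array([-3.83459803e-03, -6.12634349e+01, -2.58176923e+01,  6.91279862e-02,
        4.82607284e-02, -1.10038154e-04]), 'eef_pos': array([190.39069274, 595.02291838, 214.04368129]), 'tcp_rot': array([-3.14145928e+00,  1.13895244e-03,  1.26104926e+00]), 'ft_force': array([-0.13161025, -0.24967994, -0.11335092]), 'moment': array([-0.01444613, -0.02333633,  0.01835636]), 'opening': 0.9971719976700019}
top {'fx': 388.733501962335, 'fy': 388.733501962335, 'cx': 260.58230584972125, 'cy': 194.94490142866874, 'dist_coeffs': array([0.02984395, 0.        , 0.        , 0.        , 0.        ]), 'position': array([3.76273861e+02, 2.88265151e-01, 8.36594674e+02]), 'orientation': array([-2.97165101, -0.01172793, -1.59856598])}
side {'fx': 482.103912686272, 'fy': 482.103912686272, 'cx': 254.18755006035315, 'cy': 191.9223335915662, 'dist_coeffs': array([0.0016515, 0.       , 0.       , 0.       , 0.       ]), 'position': array([-1.82806190e-01, -5.71237963e+02,  7.19154123e+02]), 'orientation': array([-2.28451092e+00,  1.17817126e-03, -7.66554874e-01])}
```

View pics/top0.png

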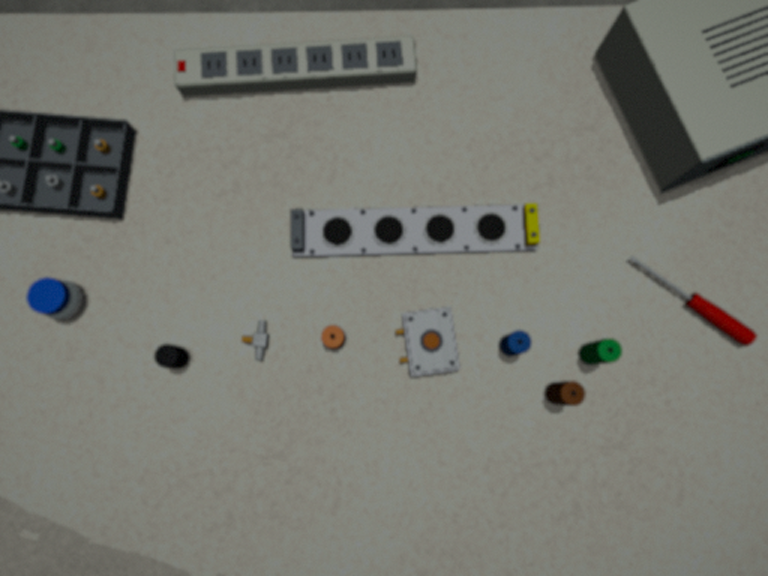

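View pics/side0.png

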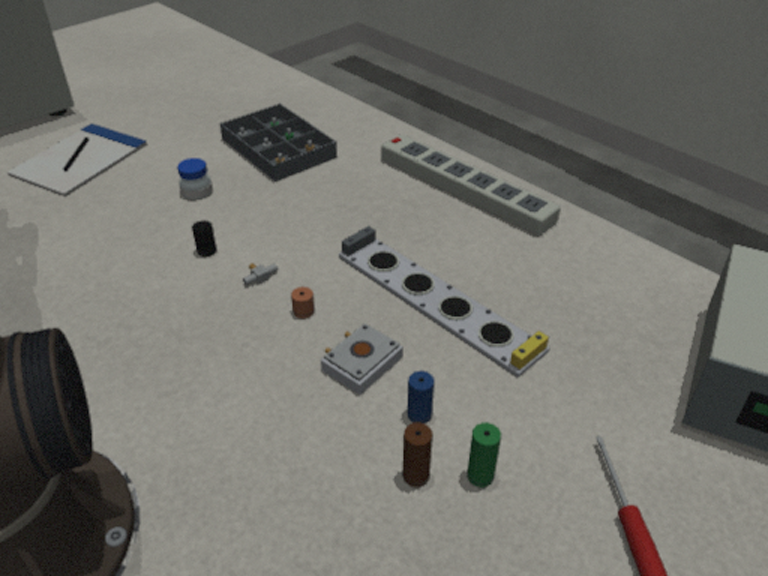

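Top view (in the 1.5x picture): copper slug (333,337), black (172,357), blue (515,343), green (600,351). The yellow block is at (532,224) and the grey one at (297,230), with the seats at (338..491, 229).

Look-alikes:
- For green: the brown 80 mm slug at (565,393).
- For blue: the jar lid at (48,296).
- For copper: the amber window at (431,341) and the same brown slug.
- Small green parts in the tray at (18,143).

I choose the green, blue, black and short copper slugs.

```bash
cat > meas.py <<'E'
from h import *
H=dict(copper=35,black=50,blue=65,green=80)
def circ(P,rad):  # centre of top face points
    (x,y),r=cv2.minEnclosingCircle(P[:,:2].astype(np.float32)); return x,y,r
if __name__=="__main__":
    for n in("top","side"):
        c=cam(n); X=cloud(c)
        for k,h in H.items():
            for r in regions_of("slug_"+k,n)[:3]:
                m=r["pixels"]; P=X[m]; t=P[abs(P[:,2]-h)<5]
                # top-face via z-plane projection of mask pixels with depth near h
                vv,uu=np.nonzero(m&(abs(X[...,2]-h)<5))
                Q=at_z(c,np.c_[uu,vv],h) if len(uu) else None
                print(n,k,round(r["score"],2),(np.array(r["box"])*[512,384,512,384]).round(), m.sum(), "zmax",np.percentile(P[:,2],95).round(1), None if Q is None else (len(Q),Q.mean(0).round(1),np.round(circ(Q,16),1)), c["color"][m].mean(0).round())
        for k in range(4):
          if k==0:
            for r in regions_of("seat_0",n)[:6]:
                vv,uu=np.nonzero(r["pixels"]); Q=at_z(c,np.c_[uu,vv],13)
                print(n,"seat",round(r["score"],2),len(Q),Q.mean(0).round(1),np.round(circ(Q,25),1))
        for q in("stop_yellow","cold_stage"):
          for r in regions_of(q,n)[:2]:
            vv,uu=np.nonzero(r["pixels"]); Q=at_z(c,np.c_[uu,vv],30)
            print(n,q,round(r["score"],2),Q.mean(0).round(1),Q.min(0).round(),Q.max(0).round())
E
python3 meas.py
```

```text
top copper 0.76 [214. 216. 230. 231.] 212 zmax 36.7 (178, array([455.7,  70. ,  35. ]), array([455.9,  70. ,  15.7])) [123.  81.  51.]
top black 0.54 [105. 232. 127. 245.] 316 zmax 51.1 (182, array([432.8, 289.8,  50. ]), array([433.5, 289.4,  15.6])) [27. 28. 27.]
top blue 0.63 [333. 221. 357. 239.] 324 zmax 66.4 (209, array([ 438.5, -179.6,   65. ]), array([ 438.6, -179.8,   16.4])) [33. 53. 77.]
top green 0.9 [362. 251. 390. 273.] 392 zmax 81.0 (226, array([ 369.4, -240.1,   80. ]), array([ 369. , -240.1,   16.6])) [57. 40. 26.]
top green 0.61 [385. 224. 415. 243.] 411 zmax 80.6 (202, array([ 422.1, -292.7,   80. ]), array([ 422.7, -292.6,   15.7])) [20. 66. 34.]
top seat 0.86 384 [613.  -11.6  13. ] [613.  -10.9  25.3]
top seat 0.8 373 [610.8 -85.9  13. ] [611.4 -85.6  24.7]
top seat 0.71 391 [ 611.7 -161.2   13. ] [ 611.5 -161.1   25. ]
top seat 0.66 377 [612.1  63.4  13. ] [612.2  63.   24.8]
top stop_yellow 0.82 [ 609.3 -215.2   30. ] [ 578. -227.   30.] [ 641. -204.   30.]
top stop_yellow 0.7 [ 440.1 -182.3   30. ] [ 422. -205.   30.] [ 459. -159.   30.]
top cold_stage 0.61 [
[... 445 characters left out ...]
)) [31. 31. 31.]
side green 0.85 [313. 281. 334. 323.] 744 zmax 82.1 (269, array([ 424.2, -295. ,   80. ]), array([ 424.4, -295.3,   17.9])) [34. 66. 42.]
side green 0.66 [270. 283. 290. 324.] 739 zmax 82.1 (260, array([ 370.3, -242.6,   80. ]), array([ 370.3, -242.3,   17.2])) [50. 36. 27.]
side seat 0.76 276 [613. -87.  13.] [613.8 -87.8  25.6]
side seat 0.58 279 [ 612.2 -161.9   13. ] [ 612.4 -161.2   23.8]
side seat 0.48 265 [613.3 -12.4  13. ] [613.6 -12.2  26. ]
side seat 0.36 355 [ 620.7 -214.2   13. ] [ 622.  -214.9   40.2]
side stop_yellow 0.57 [ 607.7 -222.4   30. ] [ 570. -237.   30.] [ 646. -208.   30.]
side cold_stage 0.63 [436.5 -78.9  30. ] [ 386. -123.   30.] [490. -32.  30.]
```

```bash
python3 - <<'E'
from h import *
c=cam("top"); save(c,"crop1.png",(100,130,420,280),2.4)
E
```

```text
(no output)
```

View pics/crop1.png

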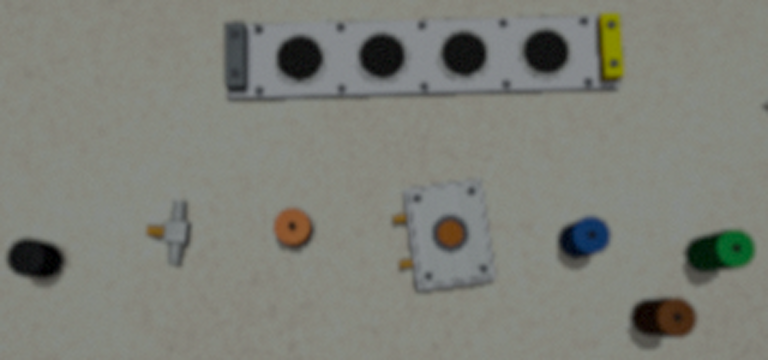

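The crop shows the intended slugs: green (735,248), blue (590,236), copper (292,228) and black (35,258). The brown 80 mm slug at (676,317) is the look-alike. The yellow block is at the -y end, so the order by y is copper -161, black -86, blue -12, green +63, all at x≈612. The jaws go along world x (yaw 0). Black is nearest, so I start there.

```bash
python3 -m inch '[[0,0,-7.2,24.3,-30.6,-6.4,1],[0,0,-7.2,24.3,-30.6,-6.4,1],[0,0,-7.2,24.3,-30.6,-6.4,1],[0,0,-7.2,24.3,-30.6,-6.4,1],[0,0,-7.2,24.3,-30.6,-6.4,1],[0,0,-7.2,24.3,-30.6,-6.4,1],[0,0,-7.2,24.3,-30.6,-6.4,1],[0,0,-7.2,24.3,-30.6,-6.4,1],[0,0,-7.2,24.3,-30.6,-6.4,1],[0,0,-7.2,24.3,-30.6,-6.4,1]]'; python3 -m inch '[[0,0,0,0,0,0,1],[0,0,0,0,0,0,1]]'
```

```text
t: 1.95
eef_pos: [434.4, 288.0, 150.6]
tcp_rot: [-3.141, -0.001, -0.001]
ft_force: [1.3, 0.4, 0.5]
opening: 0.997
t: 2.15
eef_pos: [433.9, 288.8, 150.6]
tcp_rot: [3.142, 0.0, 0.004]
ft_force: [0.1, 0.3, -0.8]
opening: 1.004
```

```bash
python3 -m inch '[[0,0,0,0,0,-30,1],[0,0,0,0,0,-30,1],[0,0,0,0,0,-25,1],[0,0,0,0,0,-20,1],[0,0,0,0,0,-15,1],[0,0,0,0,0,-10,1],[0,0,0,0,0,0,1]]'; python3 - <<'E'
from h import *
c=cam("side"); save(c,"s1.png",(80,90,280,240),3)
c=cam("top"); save(c,"t1.png",(60,150,260,300),3)
E
```

```text
t: 2.85
eef_pos: [432.7, 289.9, 19.9]
tcp_rot: [3.141, 0.001, 0.006]
ft_force: [-0.6, -0.0, 0.4]
opening: 1.003
```

View pics/s1.png

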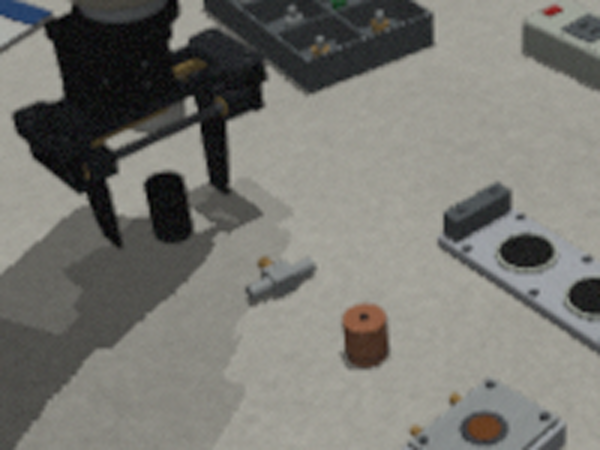

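The black slug sits midway between the fingertips (118,245) and (225,190) in the crop. Closing.

```bash
python3 -m inch '[[0,0,0,0,0,0,-1],[0,0,0,0,0,0,-1],[0,0,0,0,0,0,-1],[0,0,0,0,0,0,-1],[0,0,0,0,0,0,-1],[0,0,0,0,0,0,-1],[0,0,0,0,0,0,-1],[0,0,0,0,0,0,-1]]'
```

```text
t: 3.75
eef_pos: [433.5, 289.3, 20.7]
tcp_rot: [3.142, -0.0, 0.004]
ft_force: [0.3, 0.2, -0.1]
opening: 0.383
```

```bash
python3 -m inch '[[0,0,0,0,0,0,-1],[0,0,0,0,0,0,-1],[0,0,0,0,0,0,-1]]';  python3 -m inch '[[0,0,0,0,0,10,-1],[0,0,0,0,0,20,-1],[0,0,0,0,0,30,-1],[0,0,0,0,0,20,-1],[0,0,0,0,0,0,-1]]'
```

```text
t: 4.05
eef_pos: [433.5, 289.3, 20.6]
tcp_rot: [3.142, -0.0, 0.004]
ft_force: [0.5, 0.2, -0.3]
opening: 0.331
t: 4.55
eef_pos: [434.4, 289.8, 103.5]
tcp_rot: [-3.14, -0.004, 0.004]
ft_force: [0.3, -0.8, -0.8]
opening: 0.33
```

```bash
python3 -m inch '[[0,0,0,9,-19,0,-1],[0,0,0,18,-38,0,-1],[0,0,0,20,-42,0,-1],[0,0,0,20,-42,0,-1],[0,0,0,20,-42,0,-1],[0,0,0,20,-42,0,-1],[0,0,0,20,-42,0,-1],[0,0,0,20,-42,0,-1],[0,0,0,20,-42,0,-1],[0,0,0,11.5,-24.5,0,-1]]'; python3 -m inch '[[0,0,0,0,0,0,-1],[0,0,0,0,0,-20,-1],[0,0,0,0,0,-20,-1],[0,0,0,0,0,0,-1],[0,0,0,0,0,0,-1]]'
```

```text
t: 5.55
eef_pos: [612.7, -89.3, 99.8]
tcp_rot: [3.141, 0.0, 0.002]
ft_force: [-0.7, 0.4, -0.6]
opening: 0.333
t: 6.05
eef_pos: [611.6, -85.5, 60.5]
tcp_rot: [-3.141, 0.001, 0.005]
ft_force: [-0.8, 0.8, 0.4]
opening: 0.332
```

```bash
python3 - <<'E'
from h import *
c=cam("side"); save(c,"s2.png",(200,110,400,260),3)
c=cam("top"); save(c,"t2.png",(180,90,380,240),3)
print(state()["eef_pos"])
E
```

```text
[612.29622512 -85.86932043  61.51588016]
```

View pics/s2.png

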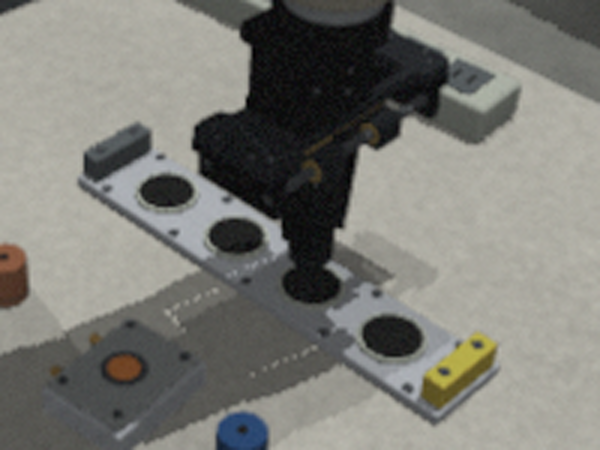

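The black slug hangs over the third seat from the grey end (310,285 in the crop), which is right. Lowering it and releasing.

```bash
python3 -m inch '[[0,0,0,0,0,-12,-1],[0,0,0,0,0,-9,-1],[0,0,0,0,0,-4,-1],[0,0,0,0,0,-1.5,-1],[0,0,0,0,0,0,-1]]'
```

```text
t: 6.65
eef_pos: [611.9, -86.2, 34.0]
tcp_rot: [-3.141, 0.0, 0.004]
ft_force: [-0.1, -0.7, -0.5]
opening: 0.333
```

```bash
python3 -m inch '[[0,0,0,0,0,-0.6,-1],[0,0,0,0,0,0,-0.2],[0,0,0,0,0,0,0],[0,0,0,0,0,0,1],[0,0,0,0,0,0,1],[0,0,0,0,0,0,1],[0,0,0,0,0,0,1]]'
```

```text
t: 7.35
eef_pos: [612.0, -86.2, 33.6]
tcp_rot: [3.142, -0.0, 0.004]
ft_force: [0.1, -0.1, 0.7]
opening: 0.767
```

```bash
python3 -m inch '[[0,0,0,0,0,15,1],[0,0,0,0,0,35,1],[0,0,0,0,0,36,1],[0,0,0,-30,30,0,1],[0,0,0,-35,35,0,1],[0,0,0,-35,35,0,1],[0,0,0,-35,35,0,1],[0,0,0,-21,21,0,1],[0,0,0,0,0,0,1],[0,0,0,0,0,0,1]]'
python3 - <<'E'
from h import *
E
cat > chk.py <<'E'
from h import *
import sys
# placed slugs: top faces by height above the rack near seats; name expected z
for n in("top","side"):
    c=cam(n); X=cloud(c)
    for nm,y,h in(("copper",-161.2,48),("black",-86.2,63),("blue",-11.7,78),("green",63.2,93)):
        m=(abs(X[...,2]-h)<5)&(np.hypot(X[...,0]-612,X[...,1]-y)<28)&(c["depth"]>0)
        vv,uu=np.nonzero(m)
        if len(uu)>30:
            Q=at_z(c,np.c_[uu,vv],h); (a,b),r=cv2.minEnclosingCircle(Q[:,:2].astype(np.float32))
            print(n,nm,len(uu),"mean",Q.mean(0).round(1)[:2],"circ",round(a,1),round(b,1),round(r,1))
print(state()["eef_pos"])
E
python3 chk.py
```

```text
t: 8.35
eef_pos: [456.6, 70.1, 120.6]
tcp_rot: [3.142, -0.002, 0.006]
ft_force: [1.0, 0.4, 0.2]
opening: 0.998
top black 183 mean [611.  -84.3] circ 610.7 -84.1 16.3
side black 138 mean [611.3 -86.6] circ 611.5 -87.8 18.4
[457.06837081  69.30896069 120.08936744]
```

Black stands within about 2 mm of the seat centre. Next is copper.

```bash
python3 -m inch '[[0,0,0,-0.8,0,-25,1],[0,0,0,0,0,-30,1],[0,0,0,0,0,-25,1],[0,0,0,0,0,-18,1],[0,0,0,0,0,-10,1],[0,0,0,0,0,-4,1],[0,0,0,0,0,0,1]]'
python3 -m inch '[[0,0,0,0,0,0,-1],[0,0,0,0,0,0,-1],[0,0,0,0,0,0,-1],[0,0,0,0,0,0,-1],[0,0,0,0,0,0,-1],[0,0,0,0,0,0,-1],[0,0,0,0,0,0,-1],[0,0,0,0,0,0,-1],[0,0,0,0,0,0,-1],[0,0,0,0,0,0,-1]]'
python3 -m inch '[[0,0,0,0,0,0,-1]]'
```

```text
t: 9.15
eef_pos: [455.6, 69.5, 7.5]
tcp_rot: [3.142, 0.0, 0.004]
ft_force: [0.8, 0.0, 0.3]
opening: 1.0
t: 10.15
eef_pos: [455.4, 69.8, 7.6]
tcp_rot: [3.142, -0.0, 0.004]
ft_force: [0.7, -0.2, -0.1]
opening: 0.331
t: 10.25
eef_pos: [455.4, 69.8, 7.6]
tcp_rot: [3.142, -0.0, 0.004]
ft_force: [-0.3, 1.3, -1.0]
opening: 0.332
```

```bash
python3 -m inch '[[0,0,0,0,0,10,-1],[0,0,0,0,0,30,-1],[0,0,0,0,0,40,-1],[0,0,0,10,-15,20,-1],[0,0,0,26,-38,0,-1],[0,0,0,28,-41,0,-1],[0,0,0,28,-41,0,-1],[0,0,0,28,-41,0,-1],[0,0,0,24.4,-37,0,-1],[0,0,0,12,-18,0,-1]]'
python3 -m inch '[[0,0,0,0,0,0,-1],[0,0,0,0,0,-20,-1],[0,0,0,0,0,-20,-1],[0,0,0,0,0,-20,-1],[0,0,0,0,0,-10,-1],[0,0,0,0,0,0,-1]]'
```

```text
t: 11.25
eef_pos: [612.7, -164.4, 107.9]
tcp_rot: [3.141, -0.001, 0.002]
ft_force: [-0.2, -0.0, -2.2]
opening: 0.333
t: 11.85
eef_pos: [610.7, -160.4, 36.7]
tcp_rot: [-3.141, 0.002, 0.005]
ft_force: [-0.2, -0.9, -2.0]
opening: 0.332
```

Target is x 611.8, y -161.2, z 20.6. Lowering with the last correction after a settled reading.

```bash
python3 -m inch '[[0,0,0,0,0,-8,-1],[0,0,0,0,0,-4,-1],[0,0,0,0,0,0,-1],[0,0,0,0,0,0,-1]]'
```

```text
t: 12.25
eef_pos: [611.8, -161.3, 25.9]
tcp_rot: [3.141, -0.0, 0.004]
ft_force: [0.4, 0.8, -2.0]
opening: 0.329
```

```bash
python3 -m inch '[[0,0,0,0,0,-3.5,-1],[0,0,0,0,0,-1.8,-1],[0,0,0,0,0,0,-1],[0,0,0,0,0,0,-0.2],[0,0,0,0,0,0,0],[0,0,0,0,0,0,1],[0,0,0,0,0,0,1],[0,0,0,0,0,0,1],[0,0,0,0,0,0,1]]'
python3 -m inch '[[0,0,0,0,0,20,1],[0,0,0,0,0,40,1],[0,0,0,0,0,40,1],[0,0,0,-30,-3,0,1],[0,0,0,-40,-4.4,0,1],[0,0,0,-40,-4.4,0,1],[0,0,0,-40,-4.4,0,1],[0,0,0,-23.2,-2.6,0,1],[0,0,0,0,0,0,1],[0,0,0,0,0,0,1]]'
python3 chk.py
```

```text
t: 13.15
eef_pos: [611.7, -161.2, 20.3]
tcp_rot: [3.142, -0.0, 0.004]
ft_force: [-0.1, -0.1, 0.1]
opening: 0.764
t: 14.15
eef_pos: [438.9, -180.4, 120.7]
tcp_rot: [3.141, -0.001, 0.004]
ft_force: [0.5, 0.3, -0.7]
opening: 0.998
top copper 177 mean [ 610.3 -159.9] circ 610.0 -160.3 16.3
top black 182 mean [611.1 -84.3] circ 611.0 -84.2 16.0
side copper 156 mean [ 610.6 -162.9] circ 610.2 -161.8 18.5
[ 439.45560433 -180.21766027  120.35872091]
```

```bash
python3 -m inch '[[0,0,0,0,0,-25,1],[0,0,0,0,0,-25,1],[0,0,0,0,0,-20,1],[0,0,0,0,0,-10,1],[0,0,0,0,0,-5,1],[0,0,0,0,0,0,1]]'
python3 -m inch '[[0,0,0,0,0,0,-1],[0,0,0,0,0,0,-1],[0,0,0,0,0,0,-1],[0,0,0,0,0,0,-1],[0,0,0,0,0,0,-1],[0,0,0,0,0,0,-1],[0,0,0,0,0,0,-1],[0,0,0,0,0,0,-1],[0,0,0,0,0,0,-1],[0,0,0,0,0,0,-1]]'
python3 -m inch '[[0,0,0,0,0,0,-1]]'
```

```text
t: 14.85
eef_pos: [438.7, -180.0, 35.0]
tcp_rot: [-3.141, 0.0, 0.005]
ft_force: [0.7, 1.0, 0.7]
opening: 1.0
t: 15.85
eef_pos: [438.5, -180.1, 35.2]
tcp_rot: [3.142, -0.0, 0.004]
ft_force: [-0.3, -0.3, -1.1]
opening: 0.332
t: 15.95
eef_pos: [438.5, -180.1, 35.2]
tcp_rot: [3.142, -0.0, 0.004]
ft_force: [0.8, 0.0, -1.5]
opening: 0.332
```

```bash
python3 -m inch '[[0,0,0,0,0,10,-1],[0,0,0,0,0,30,-1],[0,0,0,0,0,40,-1],[0,0,0,12,12,20,-1],[0,0,0,30,29,0,-1],[0,0,0,34,33,0,-1],[0,0,0,34,33,0,-1],[0,0,0,34,33,0,-1],[0,0,0,20,18,0,-1],[0,0,0,10.3,10.4,0,-1]]'
python3 -m inch '[[0,0,0,0,0,0,-1],[0,0,0,0,0,-20,-1],[0,0,0,0,0,-20,-1],[0,0,0,0,0,-20,-1],[0,0,0,0,0,-15,-1],[0,0,0,0,0,-5,-1],[0,0,0,0,0,0,-1],[0,0,0,0,0,0,-1]]'
```

```text
t: 16.95
eef_pos: [613.7, -9.8, 135.5]
tcp_rot: [-3.142, -0.0, 0.006]
ft_force: [-0.1, -0.2, -1.2]
opening: 0.329
t: 17.75
eef_pos: [613.0, -11.9, 56.0]
tcp_rot: [3.141, -0.001, 0.004]
ft_force: [0.5, -0.4, -1.1]
opening: 0.329
```

```bash
python3 -m inch '[[0,0,0,0,0,-5,-1],[0,0,0,0,0,-2.8,-1],[0,0,0,0,0,0,-1],[0,0,0,0,0,0,-0.2],[0,0,0,0,0,0,0],[0,0,0,0,0,0,1],[0,0,0,0,0,0,1],[0,0,0,0,0,0,1],[0,0,0,0,0,0,1]]'
python3 -m inch '[[0,0,0,0,0,20,1],[0,0,0,0,0,40,1],[0,0,0,0,0,42,1],[0,0,0,-22,-32,0,1],[0,0,0,-27,-40,0,1],[0,0,0,-27,-40,0,1],[0,0,0,-27,-40,0,1],[0,0,0,-27,-40,0,1],[0,0,0,-27,-40,0,1],[0,0,0,-20,-30,0,1]]'
python3 -m inch '[[0,0,0,-13.4,-19.2,0,1],[0,0,0,0,0,0,1],[0,0,0,0,0,0,1]]'
python3 chk.py; python3 - <<'E'
from h import *
c=cam("side"); save(c,"s3.png",(190,110,390,340),2.6)
E
```

```text
t: 18.65
eef_pos: [612.7, -11.6, 47.4]
tcp_rot: [3.142, 0.0, 0.004]
ft_force: [0.1, 1.3, 0.2]
opening: 0.76
t: 19.65
eef_pos: [434.1, -275.5, 149.6]
tcp_rot: [3.141, -0.0, 0.003]
ft_force: [0.4, -0.3, 0.3]
opening: 0.999
t: 19.95
eef_pos: [422.3, -292.8, 149.5]
tcp_rot: [-3.141, -0.0, 0.003]
ft_force: [1.0, 0.4, -0.1]
opening: 1.002
top copper 174 mean [ 610.5 -159.9] circ 610.6 -159.9 16.2
top black 179 mean [611.2 -84.4] circ 611.2 -84.5 15.9
top blue 186 mean [612.4 -12.2] circ 612.2 -12.1 16.1
side blue 132 mean [612.7 -14.7] circ 611.7 -14.1 19.1
[ 422.8222492  -292.09371804  149.48876101]
```

View pics/s3.png

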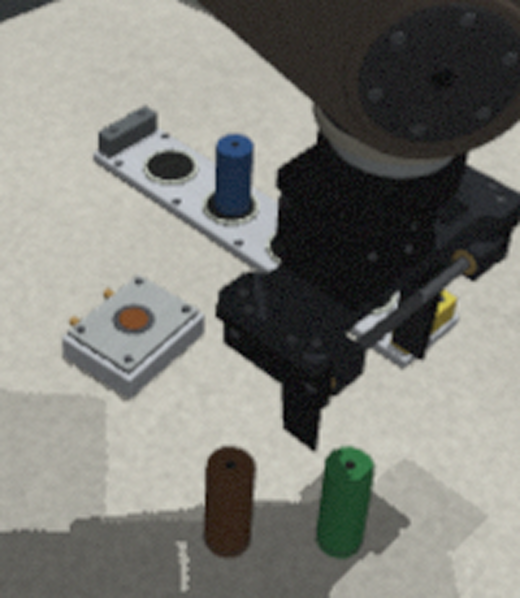

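Blue stands on the second seat from the grey end (235,195 in the crop). The green slug at (345,505) is under the gripper, and the brown one at (228,505) is clear of it. Going down for green.

```bash
python3 -m inch '[[0,0,0,0,-0.8,-25,1],[0,0,0,0,0,-30,1],[0,0,0,0,0,-25,1],[0,0,0,0,0,-14,1],[0,0,0,0,0,-5.5,1],[0,0,0,0,0,0,1]]'
python3 -m inch '[[0,0,0,0,0,0,-1],[0,0,0,0,0,0,-1],[0,0,0,0,0,0,-1],[0,0,0,0,0,0,-1],[0,0,0,0,0,0,-1],[0,0,0,0,0,0,-1],[0,0,0,0,0,0,-1],[0,0,0,0,0,0,-1],[0,0,0,0,0,0,-1],[0,0,0,0,0,0,-1]]'
python3 -m inch '[[0,0,0,0,0,0,-1]]'
```

```text
t: 20.7
eef_pos: [422.6, -293.0, 49.6]
tcp_rot: [-3.141, 0.001, 0.005]
ft_force: [0.7, -0.2, 0.2]
opening: 0.997
t: 21.7
eef_pos: [422.3, -293.6, 49.9]
tcp_rot: [-3.142, -0.0, 0.004]
ft_force: [-0.4, 0.0, -0.0]
opening: 0.332
t: 21.8
eef_pos: [422.3, -293.7, 49.9]
tcp_rot: [3.142, -0.0, 0.004]
ft_force: [0.2, -0.8, -0.9]
opening: 0.331
```

```bash
python3 -m inch '[[0,0,0,0,0,10,-1],[0,0,0,0,0,30,-1],[0,0,0,0,0,40,-1],[0,0,0,0,0,30,-1],[0,0,0,10,18,0,-1],[0,0,0,18,34,0,-1],[0,0,0,21,40,0,-1],[0,0,0,21,40,0,-1],[0,0,0,21,40,0,-1],[0,0,0,21,40,0,-1]]'
python3 -m inch '[[0,0,0,21,40,0,-1],[0,0,0,21,40,0,-1],[0,0,0,21,38,0,-1],[0,0,0,11,20,0,-1],[0,0,0,4.7,7,0,-1],[0,0,0,0,0,-20,-1],[0,0,0,0,0,-25,-1],[0,0,0,0,0,-25,-1],[0,0,0,0,0,-15,-1],[0,0,0,0,0,0,-1]]'
python3 -m inch '[[0,0,0,0,0,0,-1],[0,0,0,0,0,0,-1]]'
```

```text
t: 22.8
eef_pos: [534.7, -79.8, 160.7]
tcp_rot: [3.141, -0.0, 0.004]
ft_force: [1.5, -0.7, -1.5]
opening: 0.332
t: 23.8
eef_pos: [611.7, 62.6, 73.4]
tcp_rot: [3.142, 0.004, 0.004]
ft_force: [0.6, -0.1, -1.8]
opening: 0.336
t: 24.0
eef_pos: [613.5, 63.0, 76.2]
tcp_rot: [3.142, -0.002, 0.004]
ft_force: [0.4, -0.1, -1.5]
opening: 0.333
```

Target z is 62.9, so I lower by 12 in two steps.

```bash
python3 -m inch '[[0,0,0,0,0,-6,-1],[0,0,0,0,0,-3,-1],[0,0,0,0,0,0,-1],[0,0,0,0,0,0,-1],[0,0,0,0,0,0,-1]]'
```

```text
t: 24.5
eef_pos: [613.1, 63.4, 66.1]
tcp_rot: [-3.142, -0.0, 0.004]
ft_force: [0.5, 0.4, -0.4]
opening: 0.331
```

```bash
python3 -m inch '[[0,0,0,0,0,-2,-1],[0,0,0,0,0,-1.3,-1],[0,0,0,0,0,0,-1],[0,0,0,0,0,0,-0.2],[0,0,0,0,0,0,0],[0,0,0,0,0,0,1],[0,0,0,0,0,0,1],[0,0,0,0,0,0,1],[0,0,0,0,0,0,1]]'
python3 -m inch '[[0,0,0,0,0,20,1],[0,0,0,0,0,40,1],[0,0,0,0,0,45,1],[0,0,0,-10,30,0,1],[0,0,0,-20,40,0,1],[0,0,0,-20,40,0,1],[0,0,0,-25,40,0,1],[0,0,0,-25,40,0,1],[0,0,0,-20,30,0,1],[0,0,0,0,0,0,1]]'
python3 chk.py; python3 - <<'E'
from h import *
c=cam("side"); save(c,"s4.png",(180,100,380,270),3)
c=cam("top"); save(c,"t4.png",s=1.5)
for r in regions_of("cold_stage","top")[:1]:
    vv,uu=np.nonzero(r["pixels"]); print(at_z(c,np.c_[uu,vv],30).mean(0).round(1))
E
```

```text
t: 25.4
eef_pos: [613.0, 63.3, 62.7]
tcp_rot: [3.142, -0.0, 0.004]
ft_force: [0.4, 0.2, -0.3]
opening: 0.764
t: 26.4
eef_pos: [490.6, 286.3, 167.8]
tcp_rot: [-3.141, 0.0, 0.008]
ft_force: [0.2, -0.8, -0.4]
opening: 1.001
top copper 174 mean [ 610.4 -159.8] circ 610.6 -160.0 16.2
top black 181 mean [611.2 -84.4] circ 611.2 -84.5 15.9
top blue 185 mean [612.5 -12.2] circ 612.4 -12.3 15.9
top green 196 mean [613.1  63.4] circ 612.8 63.2 16.2
side copper 152 mean [ 610.8 -162.5] circ 610.0 -161.5 18.4
side black 138 mean [611.4 -86.8] circ 611.3 -87.6 18.5
side blue 128 mean [613.1 -14.7] circ 613.7 -15.6 18.6
side green 119 mean [613.4  60.7] circ 612.6 60.3 20.0
[492.75891453 283.90106322 167.79144892]
[445.9 -64.3  30. ]
```

View pics/s4.png

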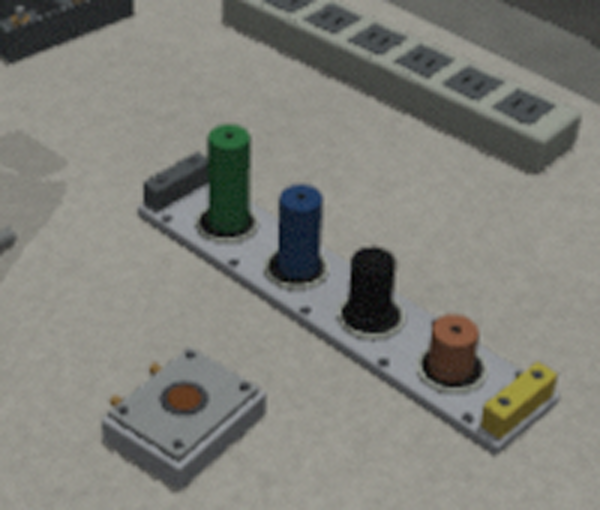

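View pics/t4.png

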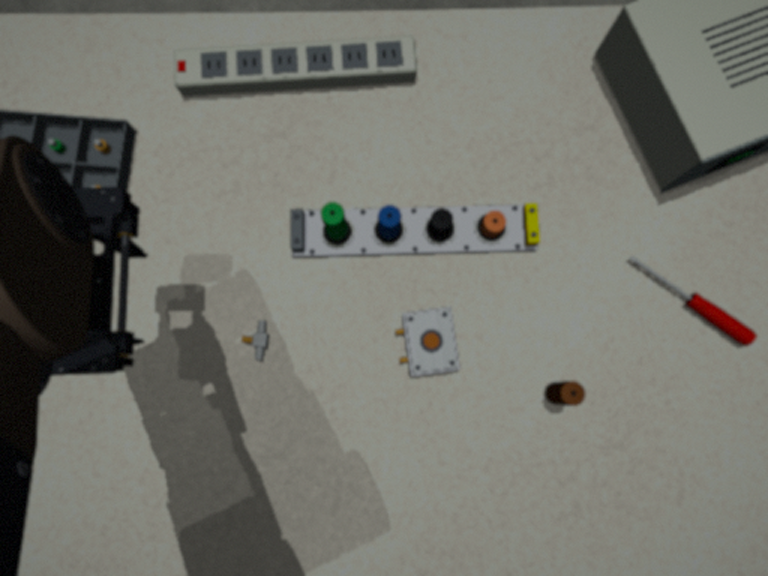

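Both pictures show green, blue, black and copper standing upright from the grey end to the yellow end, within about 2 mm of their seat centres. The cold stage is unmoved: (445.9, -64.3) now against (445.9, -64.4) before. The arm is clear of everything, so I hand in.

```bash
python3 -m inch '[[0,0,0,0,0,0,1],[0,0,0,0,0,0,1],[0,0,0,0,0,0,1]]'; python3 -c "
from cell import ticket; print(ticket.job_done())"
```

```text
t: 26.95
eef_pos: [493.3, 282.9, 167.6]
tcp_rot: [-3.142, -0.0, 0.004]
ft_force: [0.8, -0.4, 0.3]
opening: 0.997
the job is handed in; nothing more can be done
None
```

All four slugs are in the rack and the job is handed in, at about 27 s of the 109 s allowed. From the yellow end to the grey end they stand copper (35 mm), black (50 mm), blue (65 mm) and green (80 mm). The brown look-alike was left where it was.

- **Slug positions:** the last top and side pictures show every slug upright on its seat. Most readings put them within about 2 mm of the seat centres. The two cameras disagree by about 2.5 mm along the rack, and the side camera alone puts blue and green about 2 to 3 mm off centre along the rack.
- **Other things:** the cold stage is where it was, with its measured centre shifted by only 0.1 mm. The gripper ended open and clear of everything, and no reported force went above about 2.5 N.

No check failed.

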